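# Centre a chocolate block on the balance pan and close the shield

### The job

The round chocolate block on the balance's weighing pan was left off to one side, sticking out over the pan's edge: reach down into the draught shield and slide the block, without lifting it and pressing no harder than it takes so the delicate balance is not overloaded, until it lies centred with an even margin all round. Then set the shield's round lid gently on the shield, fully seated, so the block can be weighed. Leave the other things on the bench where they are.

Things in the scene. Friction and masses are not known exactly. Their poses are not given: they have to be found in the camera images.
- pan (a point): Centre of the upper face of the balance's weighing pan: a level, fixed, brushed steel plate 116 mm across, its face 80 mm above the bench. z up. The pan stands inside the round draught shield. It does not give: a finger landing on the block at 5 mm/s already knocks it with over 10 N, so touch down at 3 mm/s or less.
- rim (a point): Centre of the open top of the draught shield: a clear round wall fixed to the balance around the pan and coaxial with it, inside diameter 148 mm, outside 156 mm, its top edge (thin grey band) 122 mm above the bench, 42 mm above the pan's face. Between the pan's edge and the wall is a gap of 16 mm.
- balance: White bench balance, fixed to the bench; origin on the bench right below the pan's centre. Its own -x points to its low keypad end with blank dark display (175 mm from the origin, up to 55 mm high), +x to its back (95 mm away); 200 mm wide in y, 58 mm high under the shield.
- disc: Plain round block of dark chocolate, 100 mm across, 22 mm thick, 190-265 g; origin at centre of underside, z up. Starts 14-21 mm off-centre to the balance's back, over the pan's edge, too near the wall and too wide to grip: drag it by pressing on its top. Friction on the pan 0.34-0.46, under fingertips clearly more: 6-9 N drags it. Over 12 N from the fingers overloads the balance; 0.1 mm deeper adds 1 N or more.
- lid: Pale clear round lid, knob up on the bench, 130-200 g; origin at the centre of its underside, z up. A plug 143 mm across, 5 mm deep, goes inside the shield; a flange 164 mm across, 5-9 mm above the origin (grey edge), rests on its top. Black round knob on its axis: neck 23 mm across at 9-17 mm, head 28 mm across at 17-37 mm. Seated, its origin is 5 mm below point rim. At most 25 N on the balance.
- bowl: Steel bowl, 160 mm across, 70 mm high, standing on the bench; origin at the centre of its underside. Leave alone.
- knife: Palette knife lying on the bench: dark wooden handle and steel blade, 280 mm long along its x, 30 mm wide, 18 mm high; origin on the bench in the middle of its length. Leave alone.
- cutter: Plain round steel pastry cutter, a ring 72 mm across, 45 mm high; origin at the centre of its underside. Leave alone.
- bottle: White plastic bottle, 54 mm across, 150 mm high, standing; origin at the centre of its underside. Leave alone.
There are look-alikes about, which are no part of the job. There is more than one size of the disc; the one meant has the size given above.

How it is judged:
By the outcome, as a careful person would: the job done as asked, in the order asked, and still so for the second after the job is handed in, with the robot touching nothing.
It also fails if it takes over 70 s, if anything falls off the work surface, if the arm or the gripper's body presses on something with over 40 N, if the wrist force passes 120 N, or if a joint passes its speed limit or range.

### The arm

A 7-joint arm with a two-finger parallel gripper is mounted at the origin on the work surface. World frame = base frame: x ahead of the robot, y to its left, z up, the work surface at z = 0. Lengths are in m, angles in rad, forces in N, time in s.
With the tool pointing down it reaches from about 0.4 to 0.875 m from the base axis. Payload 19.3 kg.
Tool frame: the origin (TCP) lies midway between the tips of the shut fingers; the grasp point (between the pads) lies 19 mm behind it (arm.grasp_offset is the distance from the TCP to the grasp point, in m); x points along the fingers, y is the direction in which the jaws open and shut, and the axes are right-handed (so a half turn about x gives the same grasp; the last joint's range is limited). The gripper opens to 85 mm and grips with 20 to 120 N. Pads are 22 mm wide; open, the fingers measure 114 mm over their backs; the gripper's body (76 mm by 85 mm) begins 54 mm behind the grasp point. The pads swing forward as they close: fully open they stand 13 mm farther back than shut.
Start: joints at [-1.349, 0.521, -0.036, 1.599, 0.021, 1.021, -0.113], TCP at [0.18, 0.599, 0.231] pointing down, gripper open.
Joint ranges: [-2.91, 2.91], [-0.3, 2.13], [-1.5, 1.42], [0.17, 2.43], [-1.26, 4.41], [0.16, 1.93], [-2.52, 2.52]. Speed limits (rad/s): [1.89, 1.89, 2.39, 2.39, 3.01, 3.01, 3.01].

### API

Orientations are given as a unit quaternion [w, x, y, z].
In Python, from plant import arm, eyes, workorder gives the robot as it stands.
- The arm moves only by the shell command python3 -m crank 'ROWS' [OPENING] [FORCE]. ROWS is JSON, a list of rows, each a list of 4 numbers: the shift along the tool's x, y, z in units of 25 mm (1.0 is 25 mm), then the turn about the tool's x in units of 8 degrees (1.0 is 8 degrees). In form: [[tx, ty, tz, spin], ...]. A call has 1 to 10 rows; each row shifts and turns the pose as measured when the row begins, along the tool's axes as they then stand; what a row does not reach is not made up. A row lasts 1/10 s, in which the tool goes at most 50 mm and 8.59 degrees, less where a joint would pass 70% of its speed; a pose out of reach is approached as far as the arm can. A call is refused whole if a number of a shift passes 1 or a number of a turn 1, either way. A call with a gripper value outside its range is refused whole. OPENING is the closure in counts, from 0 (fully open) to 255 (shut), set as the call begins (- or left out, the last holds). The fingers move at their own pace and stop on an object; FORCE is the grip in N (left out, the last holds). Time passes only in rows, so rows that do not move let the fingers close. It gives the time, the measured TCP pose, the force and the opening at its end, in the units of the state.
- arm.observe(): the state, without advancing time (a new reading comes with each control period).
- eyes.read_camera(name): name is "scene" or "top" or "wrist"; returns a dict with "img" (384x512x3 uint8, red, green, blue), "K" (3x3 intrinsics, pixels), "world_from_camera" (4x4, takes a point from camera to world coordinates); the wrist camera has in their place "tool_from_camera" (4x4, takes a point from camera to tool coordinates, whose origin is the TCP and whose axes are the tool frame's). Camera axes: x right, y up, looking along -z (the intrinsics and any distortion apply to the point x, -y, -z); pixel columns grow to the right and rows downward; lengths in m; the calibration is good to about 2 mm. A picture is of the moment at which its call begins: read the wrist's pose just before it. There is no depth.
- workorder.job_done(): hands the job in, once; it reports no verdict.
The state is a dict: "time": time; "joint_pos": joint angles; "dq": joint speeds; "effort": joint torques, N m; "ee_pos": TCP position; "eef_rot": TCP orientation; "wrist_force": force on the tool from outside, world axes, zero at the start; "torque": the same for the moment, N m; "gripper_width": finger opening in m.
Only numpy, scipy, OpenCV 4.12 (cv2) and the standard library are available. Lean on these libraries where they do the work, as an engineer would, in place of code of your own. Each camera call takes 0.05 s, during which the arm holds its last target.

## Working session

There is one attempt and no reset: what is moved stays moved. The work goes in short steps, Python scripts to look and compute and a shell command to move; the robot and the scene stay as the last step left them, time stands still between calls to the robot, and variables do not carry over. Pictures are saved under pics/ and viewed, and the job is handed in when it is done.

```bash
ls; mkdir -p pics; python3 - <<'E'
from plant import arm,eyes
import cv2,numpy as np
print(arm.observe(), arm.grasp_offset)
for n in ["scene","top","wrist"]:
    c=eyes.read_camera(n); cv2.imwrite(f"pics/{n}0.png",c["img"][:,:,::-1])
    print(n,{k:(np.round(v,4).tolist() if k!="img" else 0) for k,v in c.items()})
E
```

```text
pics
{'time': 0.0, 'joint_pos': array([-1.34919369,  0.52204345, -0.03631599,  1.60000958,  0.02119206,
        1.0211005 , -0.11279332]), 'dq': array([ 0.00063485,  0.00029634,  0.00023445, -0.00126491, -0.00084169,
        0.00011859,  0.00094648]), 'effort': array([ 7.83544442e-05, -9.27096605e+01,  1.97971366e+00, -3.69949651e+01,
        1.78213301e-02,  7.77789362e-03,  1.86437285e-05]), 'ee_pos': array([0.1797407 , 0.59823729, 0.23070695]), 'eef_rot': array([ 0.69956176,  0.10239355,  0.69962414, -0.10322288]), 'wrist_force': array([-0.67552938, -0.63273987,  0.18031707]), 'torque': array([ 0.01838023,  0.00857886, -0.00631399]), 'gripper_width': 0.08543782011178892} 0.0187
scene {'img': 0, 'K': [[347.1254, 0.0, 253.4387], [0.0, 347.1254, 195.8466], [0.0, 0.0, 1.0]], 'world_from_camera': [[0.338, -0.5896, 0.7336, 1.2812], [0.9411, 0.2004, -0.2725, -0.2871], [0.0137, 0.7824, 0.6226, 0.6982], [0.0, 0.0, 0.0, 1.0]]}
top {'img': 0, 'K': [[455.1826, 0.0, 243.4245], [0.0, 455.1826, 192.7852], [0.0, 0.0, 1.0]], 'world_from_camera': [[-0.0194, 0.9922, -0.1233, 0.4265], [-0.9997, -0.0177, 0.0148, 0.0028], [0.0125, 0.1236, 0.9923, 1.4002], [0.0, 0.0, 0.0, 1.0]]}
wrist {'img': 0, 'K': [[328.7397, 0.0, 254.9752], [0.0, 328.7397, 190.2439], [0.0, 0.0, 1.0]], 'tool_from_camera': [[-0.0016, 0.29, -0.957, -0.1429], [1.0, 0.0011, -0.0013, -0.001], [0.0007, -0.957, -0.29, -0.0747], [0.0, 0.0, 0.0, 1.0]]}
```

View pics/scene0.png

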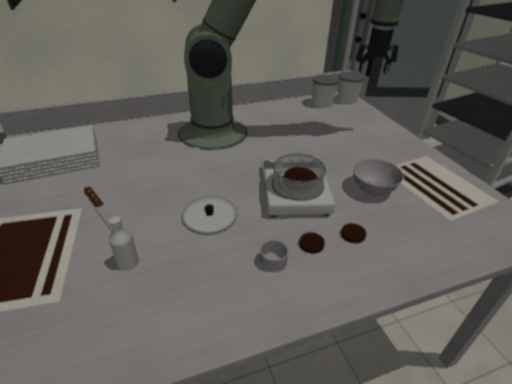

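View pics/top0.png

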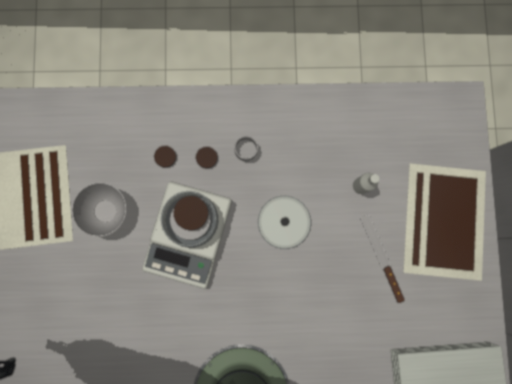

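View pics/wrist0.png

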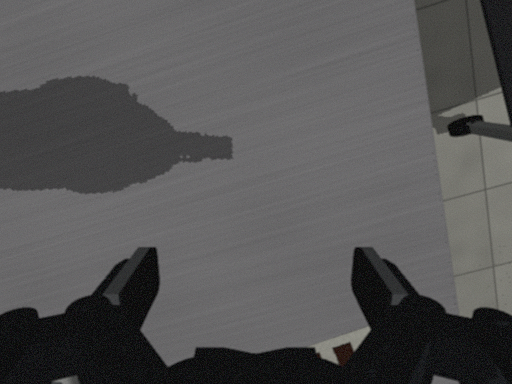

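Top view: the block on the pan is at (191,212), inside the shield at about (190,220). Candidates that could be mistaken for it are the small dark discs at (165,157) and (207,157) on the bench, and the slabs at (42,197) and (450,222). The lid is at (285,221), with a knob. The pan one is my choice, and I'll check it in a crop.

```bash
cat > h.py <<'E'
import numpy as np,cv2
from plant import arm,eyes
from scipy.spatial.transform import Rotation as R
def pose():
    s=arm.observe(); T=np.eye(4); q=s["eef_rot"]
    T[:3,:3]=R.from_quat([q[1],q[2],q[3],q[0]]).as_matrix(); T[:3,3]=s["ee_pos"]; return T
def cam(n):
    T=pose(); c=eyes.read_camera(n)
    W=T@c["tool_from_camera"] if n=="wrist" else c["world_from_camera"]
    return c["img"],c["K"],W
def ray(uv,K,W,z):
    uv=np.atleast_2d(np.array(uv,float))
    d=np.c_[(uv[:,0]-K[0,2])/K[0,0],-(uv[:,1]-K[1,2])/K[1,1],-np.ones(len(uv))]@W[:3,:3].T
    o=W[:3,3]; return o+d*((z-o[2])/d[:,2])[:,None]
def proj(P,K,W):
    P=np.atleast_2d(P); p=(P-W[:3,3])@W[:3,:3]
    return np.c_[K[0,2]+K[0,0]*p[:,0]/-p[:,2],K[1,2]-K[1,1]*p[:,1]/-p[:,2]]
def circ(c,r,z,n=72):
    a=np.linspace(0,2*np.pi,n,endpoint=False); return np.c_[c[0]+r*np.cos(a),c[1]+r*np.sin(a),np.full(n,z)]
E
python3 - <<'E'
from h import *
img,K,W=cam("top")
c=img[170:300,130:330][:,:,::-1]; cv2.imwrite("pics/t1.png",cv2.resize(c,None,fx=4,fy=4,interpolation=cv2.INTER_CUBIC))
img,K,W=cam("scene")
c=img[130:270,170:345][:,:,::-1]; cv2.imwrite("pics/s1.png",cv2.resize(c,None,fx=4,fy=4,interpolation=cv2.INTER_CUBIC))
E
```

```text
(no output)
```

View pics/t1.png

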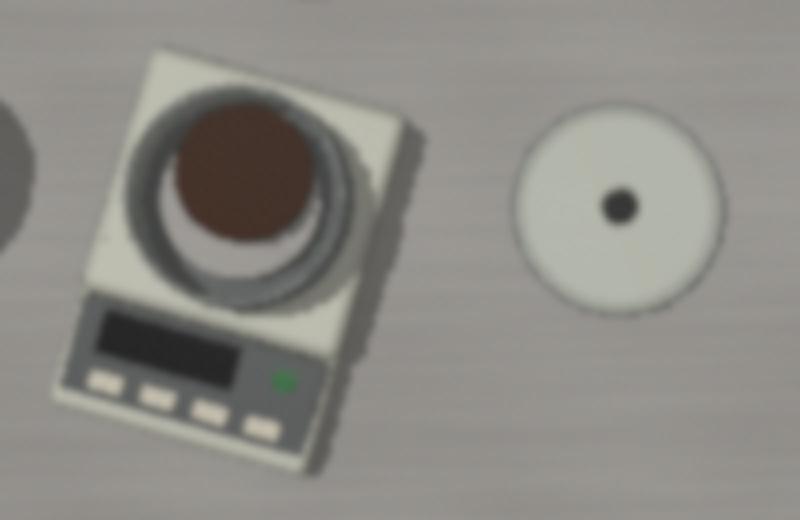

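View pics/s1.png

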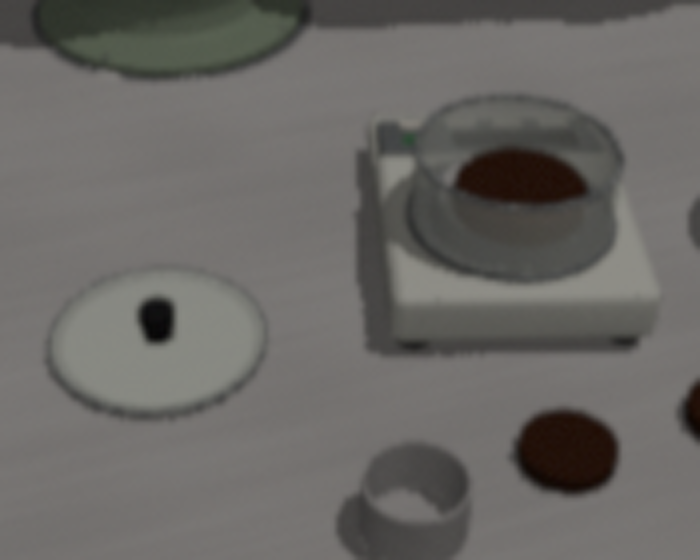

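The crop shows the dark block, about 100 mm across, inside the shield and shifted toward the balance's back with bright pan showing on the keypad side. The lid with its black knob is on the right. Next I'll measure them.

```bash
cat >> h.py <<'E'
from scipy.optimize import least_squares
def blobfit(mask,near,K,W,z,r=None):
    n,l,st,ce=cv2.connectedComponentsWithStats(mask.astype(np.uint8))
    i=l[int(near[1]),int(near[0])]
    cs,_=cv2.findContours((l==i).astype(np.uint8),cv2.RETR_EXTERNAL,cv2.CHAIN_APPROX_NONE)
    p=max(cs,key=len)[:,0,:].astype(float)
    P=ray(p,K,W,z)[:,:2]
    f=lambda q: np.hypot(*(P-q[:2]).T)-q[2]
    q=least_squares(f,[*P.mean(0),.05],loss="soft_l1",f_scale=.002).x
    return q
def edgefit(img,K,W,c0,r,z,sign=0,rng=.008,arc=None):
    # refine centre of a known circle: radial max-gradient search with fixed radius
    g=cv2.cvtColor(img,cv2.COLOR_RGB2GRAY).astype(np.float32)
    c=np.array(c0[:2],float)
    a=np.linspace(0,2*np.pi,120,endpoint=False)
    if arc is not None: a=a[[arc(t) for t in a]]
    for it in range(4):
        rs=np.linspace(r-rng,r+rng,41); 
        P=np.stack([c[0]+np.outer(np.cos(a),rs),c[1]+np.outer(np.sin(a),rs),np.full((len(a),41),z)],-1).reshape(-1,3)
        uv=proj(P,K,W).astype(np.float32)
        v=cv2.remap(g,uv[:,0].reshape(len(a),41),uv[:,1].reshape(len(a),41),cv2.INTER_LINEAR)
        d=np.gradient(cv2.GaussianBlur(v,(7,1),0),axis=1)
        d=np.abs(d) if sign==0 else d*sign
        k=d[:,2:-2].argmax(1)+2; rr=rs[k]; w=d[np.arange(len(a)),k]
        X=np.c_[c[0]+rr*np.cos(a),c[1]+rr*np.sin(a)]
        s=least_squares(lambda q:np.sqrt(w)*(np.hypot(*(X-q).T)-r),c,loss="soft_l1",f_scale=.003)
        c=s.x
    return c,np.median(np.abs(rr-r))
E
python3 - <<'E'
from h import *
img,K,W=cam("top"); r_=img.astype(int)
brown=(r_[...,0]-r_[...,2]>12)&(r_.sum(2)<230)
print("disc top",blobfit(brown,(191,212),K,W,.102))
for p in [(165,157),(207,157)]: print("other",blobfit(brown,p,K,W,.02))
print("knob",blobfit(r_.sum(2)<230,(285,221),K,W,.037))
print("rim0",ray([[189.5,219.5]],K,W,.122), "lid0",ray([[285,222]],K,W,.009))
c0=ray([[189.5,219.5]],K,W,.122)[0]
for s in(1,-1): print("rim out",edgefit(img,K,W,c0,.078,.122,s))
print("rim in",edgefit(img,K,W,c0,.074,.122,0))
c0=ray([[285,222]],K,W,.009)[0]
print("lid",edgefit(img,K,W,c0,.082,.007,1),edgefit(img,K,W,c0,.082,.007,-1))
# balance corners (in crop px /4)
for n,p,z in [("kp corners",[[52,398],[303,470]],.03),("back",[[160,48],[402,118]],.058)]:
    print(n,ray(np.array(p)/4+[130,170],K,W,z))
img,K,W=cam("scene"); r_=img.astype(int)
print("knob sc",blobfit(r_.sum(2)<130,(209,210),K,W,.027))
c0=ray([[209,215]],K,W,.009)[0]; print(c0)
print("lid",edgefit(img,K,W,c0,.082,.007,1),edgefit(img,K,W,c0,.082,.007,-1))
E
```

```text
disc top [0.53425707 0.13558417 0.04731534]
other [0.715447   0.22212709 0.03056128]
other [0.71066341 0.09453495 0.03057761]
knob [ 0.50755329 -0.13952067  0.00865501]
rim0 [[0.51256658 0.13649781 0.122     ]] lid0 [[ 0.50710908 -0.14335627  0.009     ]]
rim out (array([0.51422091, 0.13662649]), np.float64(0.0023999999999999994))h.py:45: RuntimeWarning: invalid value encountered in sqrt
  s=least_squares(lambda q:np.sqrt(w)*(np.hypot(*(X-q).T)-r),c,loss="soft_l1",f_scale=.003)
Traceback (most recent call last):
  File "h.py", line 45, in edgefit
    s=least_squares(lambda q:np.sqrt(w)*(np.hypot(*(X-q).T)-r),c,loss="soft_l1",f_scale=.003)
ValueError: Residuals are not finite in the initial point.
```

```bash
sed -i 's/w=d\[np.arange(len(a)),k\]/w=np.maximum(d[np.arange(len(a)),k],0)/' h.py; python3 - <<'E'
from h import *
T=pose(); print(T.round(3))
for x,y in [(.50,.137)]: print((T[:3,:3].T@(np.array([x,y,.26])-T[:3,3]))/.025)
img,K,W=cam("top")
c0=ray([[189.5,219.5]],K,W,.122)[0]
for s in(1,-1): print("rim out",edgefit(img,K,W,c0,.078,.122,s))
print("rim in",edgefit(img,K,W,c0,.074,.122,0))
c0=ray([[285,222]],K,W,.009)[0]
print("lid",edgefit(img,K,W,c0,.082,.007,1),edgefit(img,K,W,c0,.082,.007,-1))
for n,p,z in [("kp corners",[[52,398],[303,470]],.03),("back",[[160,48],[402,118]],.058)]:
    print(n,ray(np.array(p)/4+[130,170],K,W,z))
img,K,W=cam("scene"); r_=img.astype(int)
print("knob sc",blobfit(r_.sum(2)<130,(209,210),K,W,.027))
c0=ray([[209,215]],K,W,.009)[0]
print("lid",edgefit(img,K,W,c0,.082,.007,1),edgefit(img,K,W,c0,.082,.007,-1))
E
```

```text
[[-0.     0.288  0.958  0.18 ]
 [-0.     0.958 -0.288  0.598]
 [-1.    -0.     0.     0.231]
 [ 0.     0.     0.     1.   ]]
[ -1.15054795 -13.993821    17.57774549]
rim out (array([0.51420282, 0.13657635]), np.float64(0.0023999999999999994))
rim out (array([0.50578616, 0.15136919]), np.float64(0.006399999999999989))
rim in (array([0.5176626 , 0.14384239]), np.float64(0.0016000000000000042))
lid (array([ 0.50730675, -0.14136147]), np.float64(0.0023999999999999994)) (array([ 0.51062692, -0.14027657]), np.float64(0.005199999999999996))
kp corners [[0.37306813 0.28440538 0.03      ]
 [0.316886   0.09914447 0.03      ]]
back [[0.6295496  0.20057532 0.058     ]
 [0.5739581  0.02152409 0.058     ]]
knob sc [ 0.50913862 -0.14001367  0.01601662]
lid (array([ 0.51013871, -0.14146159]), np.float64(0.0016000000000000042)) (array([ 0.50160259, -0.1381457 ]), np.float64(0.003799999999999991))
```

```bash
python3 -m crank '[[-0.1,-0.7,0.88,0],[-0.1,-0.7,0.88,0],[-0.1,-0.7,0.88,0],[-0.1,-0.7,0.88,0],[-0.1,-0.7,0.88,0],[-0.1,-0.7,0.88,0],[-0.1,-0.7,0.88,0],[-0.1,-0.7,0.88,0],[-0.1,-0.7,0.88,0],[-0.1,-0.7,0.88,0]]' 255 60; python3 -m crank '[[-0.1,-0.7,0.88,0],[-0.1,-0.7,0.88,0],[-0.1,-0.7,0.88,0],[-0.1,-0.7,0.88,0],[-0.1,-0.7,0.88,0],[-0.1,-0.7,0.88,0],[-0.1,-0.7,0.88,0],[-0.1,-0.7,0.88,0]]'
```

```text
time: 1.4
ee_pos: [0.343, 0.3616, 0.2563]
eef_rot: [0.699, 0.101, 0.7, -0.1]
wrist_force: [0.1, 0.3, 0.6]
gripper_width: -0.0002
time: 2.2
ee_pos: [0.4771, 0.1693, 0.2781]
eef_rot: [0.7, 0.102, 0.7, -0.1]
wrist_force: [0.0, 0.7, 0.1]
gripper_width: 0.0
```

```bash
python3 -m crank '[[0,-0.8,0.6,0],[0,0,0,0],[0,0,0,0]]'; python3 - <<'E'
from h import *
img,K,W=cam("wrist"); cv2.imwrite("pics/w1.png",img[:,:,::-1])
cv2.imwrite("pics/w1x.png",cv2.resize(img[:,:,::-1],(800,600)))
print(pose()[:3,3])
E
```

```text
time: 2.5
ee_pos: [0.488, 0.1416, 0.2786]
eef_rot: [0.7, 0.103, 0.699, -0.101]
wrist_force: [0.0, 1.0, -0.6]
gripper_width: -0.0
[0.48794681 0.14159847 0.27856577]
```

View pics/w1x.png

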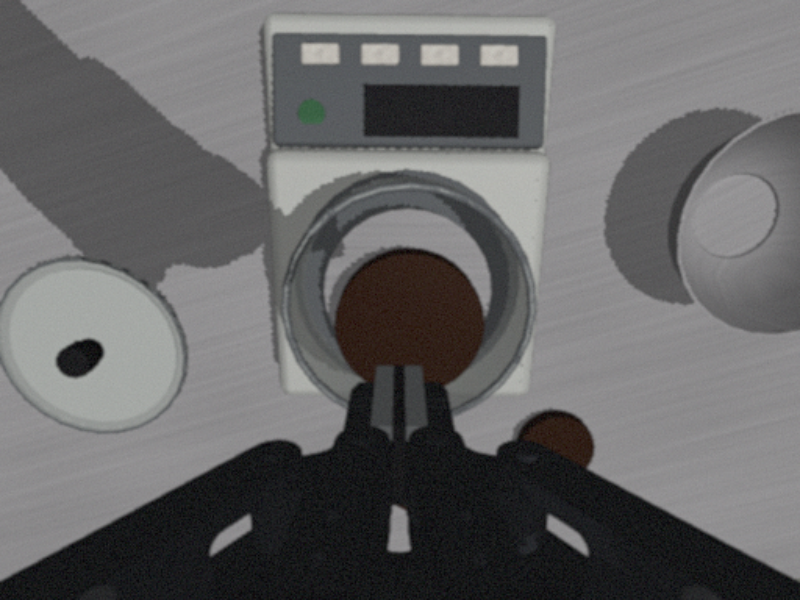

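The wrist view at 800x600 shows the shield rim centred at about (410,290), the disc at (410,320), the fingers at (398,370), and the white pan crescent above the disc. Next I'll fit the circles.

```bash
cat > m.py <<'E'
from h import *
import sys
def measure(name,d0=(.534,.136),p0=(.514,.137)):
    img,K,W=cam("wrist"); T=pose()
    b=-T[:2,2]/np.linalg.norm(T[:2,2]); a0=np.arctan2(b[1],b[0])
    near=lambda lim:(lambda t: np.cos(t-a0)>np.cos(np.radians(lim)))
    print("a0 deg",np.degrees(a0))
    rim=edgefit(img,K,W,p0,.078,.122,0,.006,near(110)); print("rim out",rim)
    rim2=edgefit(img,K,W,p0,.074,.122,0,.006,near(110)); print("rim in?",rim2)
    pan=edgefit(img,K,W,p0,.058,.080,-1,.006,near(60)); print("pan",pan)
    d=edgefit(img,K,W,d0,.050,.102,1,.008,near(100)); print("disc",d)
    o=cv2.resize(img[:,:,::-1],None,fx=3,fy=3,interpolation=cv2.INTER_CUBIC)
    for c,r,z,col in [(rim[0],.078,.122,(255,0,0)),(rim[0],.074,.122,(255,128,0)),(pan[0],.058,.08,(0,255,0)),(d[0],.05,.102,(0,0,255))]:
        for u in proj(circ(c,r,z,180),K,W): cv2.circle(o,tuple(np.round(u*3+1).astype(int)),1,col,-1)
    cu=proj([[*p0,.1]],K,W)[0]*3
    y0=int(max(0,min(cu[1]-300,o.shape[0]-600)));x0=int(max(0,min(cu[0]-400,o.shape[1]-800)))
    cv2.imwrite(f"pics/{name}.png",o[y0:y0+600,x0:x0+800])
    return rim[0],pan[0],d[0],T
if __name__=="__main__": measure(sys.argv[1])
E
python3 m.py o1
```

```text
a0 deg 163.40336252672964
rim out (array([0.51715997, 0.14016657]), np.float64(0.0015000000000000013))
rim in? (array([0.51262811, 0.1407195 ]), np.float64(0.000899999999999998))
pan (array([0.51428789, 0.13998435]), np.float64(0.00030000000000000165))
disc (array([0.52818488, 0.13581416]), np.float64(0.0008000000000000021))
```

View pics/o1.png

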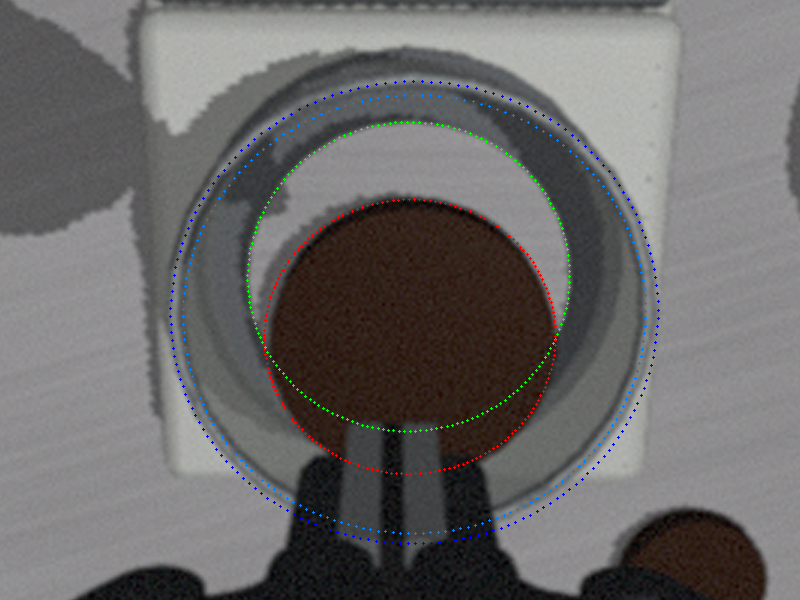

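```bash
cat > m2.py <<'E'
from h import *
import sys
def discfit(img,K,W,d0,name=None,thr=None):
    r=img.astype(int); sm=cv2.GaussianBlur(img,(3,3),0).astype(int)
    # dark vs pan and not grey: use red-weighted brightness
    m=(sm.sum(2)<(thr or 150)).astype(np.uint8)
    cu=proj([[*d0,.102]],K,W)[0]
    T=pose(); b=-T[:3,2]
    # sample rays from disc centre outward on the near side in world angles, find first non-dark pixel
    a0=np.arctan2(b[1],b[0]); A=a0+np.radians(np.arange(-95,96,3))
    g=sm.sum(2).astype(np.float32); pts=[]
    for a in A:
        rs=np.arange(.030,.075,.0003); P=np.c_[d0[0]+rs*np.cos(a),d0[1]+rs*np.sin(a),np.full(len(rs),.09)]
        uv=proj(P,K,W).astype(np.float32)
        v=cv2.remap(g,uv[:,:1],uv[:,1:],cv2.INTER_LINEAR)[:,0]
        dark=np.median(v[:10]); 
        k=np.where(v>dark+70)[0]
        if len(k): pts.append(uv[k[0]])
    pts=np.array(pts,np.float32)
    def res(q):
        h=cv2.convexHull(np.vstack([proj(circ(q,.05,.08,180),K,W),proj(circ(q,.05,.102,180),K,W)]).astype(np.float32))
        return [cv2.pointPolygonTest(h,(float(p[0]),float(p[1])),True) for p in pts]
    s=least_squares(res,d0,loss="soft_l1",f_scale=.7,diff_step=1e-4)
    print("disc",s.x,"med res px",np.median(np.abs(res(s.x))),len(pts))
    return s.x,pts
def show(img,K,W,name,circles,pts=(),p0=(.514,.138)):
    o=cv2.resize(img[:,:,::-1],None,fx=3,fy=3,interpolation=cv2.INTER_CUBIC)
    o=cv2.convertScaleAbs(o,alpha=1.5)
    for c,r,z,col in circles:
        for u in proj(circ(c,r,z,120),K,W): cv2.circle(o,tuple(np.round(u*3+1).astype(int)),0,col,-1)
    for u in pts: cv2.circle(o,tuple(np.round(u*3+1).astype(int)),2,(0,255,255),-1)
    cu=proj([[*p0,.1]],K,W)[0]*3
    y0=int(max(0,min(cu[1]-300,o.shape[0]-600)));x0=int(max(0,min(cu[0]-400,o.shape[1]-800)))
    cv2.imwrite(f"pics/{name}.png",o[y0:y0+600,x0:x0+800])
if __name__=="__main__":
    img,K,W=cam("wrist")
    d,pts=discfit(img,K,W,(.530,.136))
    pan=np.array([.5143,.1400])
    show(img,K,W,sys.argv[1],[(d,.05,.08,(0,0,255)),(d,.05,.102,(255,0,255)),(pan,.078,.122,(255,0,0)),(pan,.074,.122,(255,200,0)),(pan,.058,.08,(0,255,0))],pts)
E
python3 m2.py o2
```

```text
disc [0.53236913 0.13530882] med res px 0.2586425271860854 64
```

View pics/o2.png

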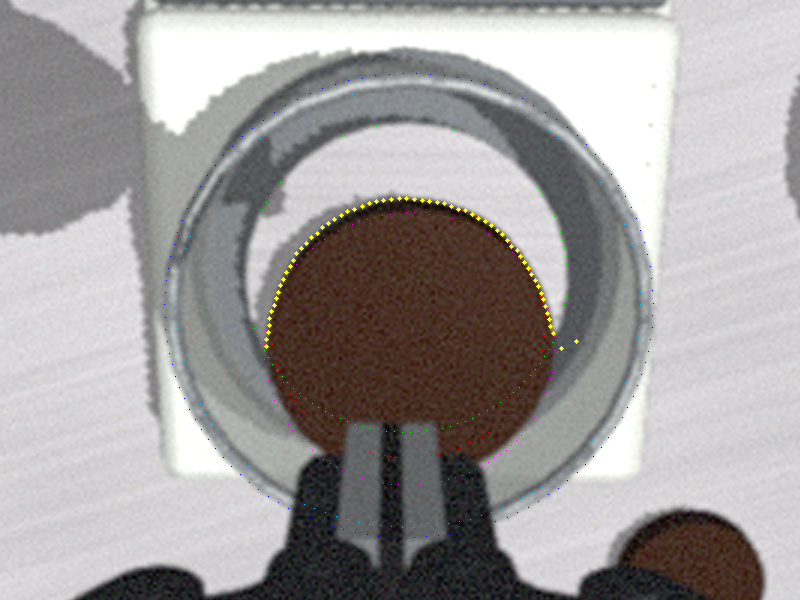

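The disc fit follows the visible edge: centre (0.5324,0.1353), against the pan's (0.5143,0.1400), so it is 18.7 mm off. I'll move over the disc's centre and descend.

```bash
python3 -m crank '[[0.2,0.09,0.6,0],[0.2,0.09,0.6,0],[0.2,0.09,0.57,0],[0.8,0,0,0],[0.8,0,0,0],[0.8,0,0,0],[0.8,0,0,0],[0.6,0,0,0],[0.3,0,0,0],[0,0,0,0]]'; python3 - <<'E'
from h import *
T=pose(); print(T[:3,3], T[:3,:3].T@(np.array([.5324,.1353,.104])-T[:3,3])/.025)
E
```

```text
time: 3.65
ee_pos: [0.5407, 0.1382, 0.1521]
eef_rot: [0.7, 0.101, 0.7, -0.1]
wrist_force: [0.1, 0.3, 0.2]
gripper_width: -0.0001
[0.54069163 0.13820311 0.15207198] [ 1.92224715 -0.20890136 -0.28684043]
```

```bash
python3 -m crank '[[0.3,-0.1,-0.15,0],[0.4,-0.1,-0.13,0],[0.4,0,0,0],[0.3,0,0,0],[0.1,0,0,0],[0,0,0,0]]'; python3 - <<'E'
from h import *
T=pose(); print(T[:3,3], T[:3,:3].T@(np.array([.5324,.1353,.102])-T[:3,3])/.025)
E
```

```text
time: 4.25
ee_pos: [0.5331, 0.1354, 0.1126]
eef_rot: [0.701, 0.102, 0.699, -0.1]
wrist_force: [-0.4, -0.7, -0.7]
gripper_width: -0.0003
[0.5331096  0.13536617 0.11257028] [ 0.42271212 -0.01192875 -0.02745921]
```

```bash
python3 -m crank '[[0.1,0,0,0],[0.1,0,0,0],[0.04,0,0,0],[0.01,0,0,0],[0.01,0,0,0]]'; python3 -m crank '[[0.01,0,0,0],[0.01,0,0,0],[0.01,0,0,0],[0.01,0,0,0],[0.01,0,0,0]]'
```

```text
time: 4.75
ee_pos: [0.5338, 0.1356, 0.1063]
eef_rot: [0.701, 0.102, 0.698, -0.099]
wrist_force: [-0.7, 0.1, -0.4]
gripper_width: 0.0002
time: 5.25
ee_pos: [0.5339, 0.1357, 0.1052]
eef_rot: [0.701, 0.102, 0.698, -0.099]
wrist_force: [-0.4, 0.3, 0.1]
gripper_width: 0.0005
```

```bash
python3 -m crank '[[0.01,0,0,0],[0.01,0,0,0],[0.01,0,0,0],[0.01,0,0,0],[0.01,0,0,0]]'; python3 -m crank '[[0.01,0,0,0],[0.01,0,0,0],[0.01,0,0,0]]'
```

```text
time: 5.75
ee_pos: [0.5339, 0.1357, 0.1038]
eef_rot: [0.701, 0.102, 0.698, -0.099]
wrist_force: [0.5, -1.1, -0.2]
gripper_width: -0.0002
time: 6.05
ee_pos: [0.5339, 0.1357, 0.103]
eef_rot: [0.701, 0.102, 0.698, -0.099]
wrist_force: [-0.1, -0.6, 0.3]
gripper_width: 0.0
```

```bash
python3 -m crank '[[0.01,0,0,0],[0.01,0,0,0]]';python3 -m crank '[[0.01,0,0,0]]'
```

```text
time: 6.25
ee_pos: [0.5339, 0.1357, 0.1025]
eef_rot: [0.701, 0.102, 0.698, -0.099]
wrist_force: [-0.3, 0.5, 0.1]
gripper_width: 0.0003
time: 6.35
ee_pos: [0.5339, 0.1357, 0.1022]
eef_rot: [0.701, 0.102, 0.698, -0.099]
wrist_force: [0.3, -0.1, -0.1]
gripper_width: 0.0001
```

```bash
python3 -m crank '[[0.008,0,0,0]]';python3 -m crank '[[0.008,0,0,0]]'
```

```text
time: 6.45
ee_pos: [0.534, 0.1357, 0.1021]
eef_rot: [0.701, 0.102, 0.698, -0.099]
wrist_force: [-1.2, -0.6, 6.1]
gripper_width: -0.0002
time: 6.55
ee_pos: [0.534, 0.1357, 0.1021]
eef_rot: [0.701, 0.102, 0.698, -0.099]
wrist_force: [-2.6, -0.7, 7.0]
gripper_width: 0.0
```

```bash
python3 -m crank '[[0.008,0,-0.03,0]]';python3 -m crank '[[0.008,0,-0.05,0]]'
```

```text
time: 6.65
ee_pos: [0.5336, 0.1358, 0.1021]
eef_rot: [0.702, 0.102, 0.698, -0.099]
wrist_force: [2.6, -1.1, 2.7]
gripper_width: -0.0002
time: 6.75
ee_pos: [0.5328, 0.1362, 0.1021]
eef_rot: [0.702, 0.102, 0.698, -0.099]
wrist_force: [2.1, -1.2, 2.8]
gripper_width: 0.0001
```

```bash
python3 -m crank '[[0.010,0,0,0]]';python3 -m crank '[[0.011,0,-0.01,0]]'
```

```text
time: 6.85
ee_pos: [0.5328, 0.1362, 0.1021]
eef_rot: [0.702, 0.102, 0.698, -0.099]
wrist_force: [-2.8, -1.2, 10.0]
gripper_width: 0.0002
time: 6.95
ee_pos: [0.5327, 0.1362, 0.1021]
eef_rot: [0.702, 0.103, 0.698, -0.099]
wrist_force: [1.0, -0.7, 7.3]
gripper_width: 0.0001
```

```bash
python3 -m crank '[[0.012,0,-0.05,0]]';python3 -m crank '[[0.012,0,-0.06,0]]'
```

```text
time: 7.05
ee_pos: [0.5321, 0.1365, 0.1021]
eef_rot: [0.703, 0.103, 0.697, -0.099]
wrist_force: [2.8, -1.3, 5.4]
gripper_width: -0.0
time: 7.15
ee_pos: [0.5312, 0.1369, 0.1021]
eef_rot: [0.703, 0.103, 0.697, -0.099]
wrist_force: [2.3, -0.8, 5.2]
gripper_width: -0.0004
```

```bash
python3 -m crank '[[0.0135,0,-0.06,0]]';python3 m2.py o3
```

```text
time: 7.25
ee_pos: [0.5303, 0.1373, 0.1021]
eef_rot: [0.704, 0.103, 0.696, -0.099]
wrist_force: [2.7, -1.7, 5.2]
gripper_width: -0.0001
disc [0.52945151 0.13646689] med res px 0.5870800825107364 64
```

View pics/o3.png

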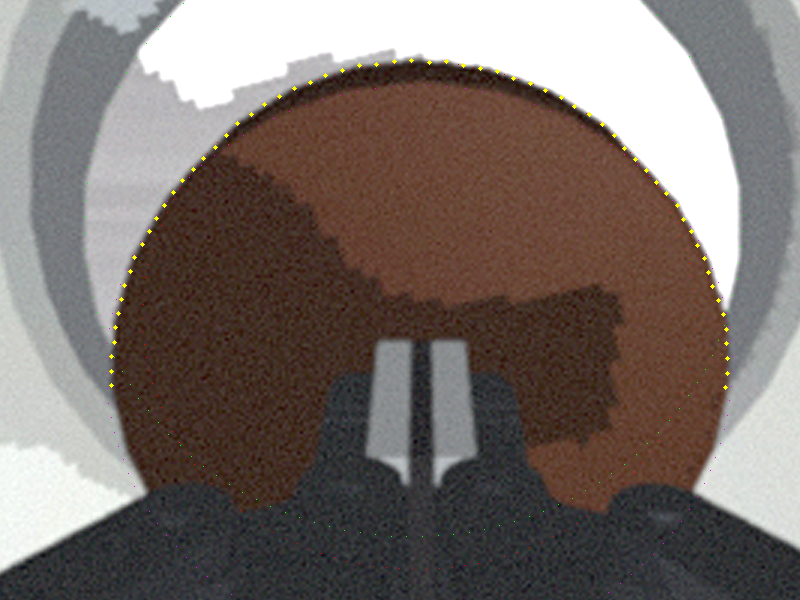

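The disc is following the fingers: it has moved about 3 mm. Its edge overlay at pixels (110..727, 60..390) fits. I'll continue dragging.

```bash
python3 -m crank '[[0.0145,-0.012,-0.06,0],[0.0145,-0.012,-0.07,0]]';python3 -m crank '[[0.015,-0.012,-0.07,0],[0.015,-0.012,-0.07,0]]'
```

```text
time: 7.5
ee_pos: [0.5283, 0.1378, 0.1021]
eef_rot: [0.705, 0.104, 0.695, -0.099]
wrist_force: [2.7, -1.3, 6.7]
gripper_width: -0.0
time: 7.7
ee_pos: [0.5262, 0.1384, 0.1021]
eef_rot: [0.706, 0.104, 0.694, -0.098]
wrist_force: [3.8, -0.7, 7.5]
gripper_width: -0.0001
```

```bash
python3 -m crank '[[0.0145,-0.012,-0.07,0],[0.014,-0.012,-0.07,0]]';python3 -m crank '[[0.014,-0.012,-0.07,0],[0.014,-0.012,-0.07,0]]'; python3 m2.py o4
```

```text
time: 7.9
ee_pos: [0.524, 0.139, 0.1022]
eef_rot: [0.707, 0.105, 0.693, -0.098]
wrist_force: [2.2, -0.7, 5.5]
gripper_width: -0.0001
time: 8.1
ee_pos: [0.5218, 0.1396, 0.1022]
eef_rot: [0.708, 0.105, 0.692, -0.098]
wrist_force: [3.5, -1.0, 4.8]
gripper_width: 0.0001
disc [0.52103007 0.13866526] med res px 0.6648851255478596 64
```

```bash
python3 -m crank '[[0.0145,-0.02,-0.07,0],[0.0145,-0.02,-0.07,0]]';python3 -m crank '[[0.0145,-0.02,-0.06,0]]'; cat > m3.py <<'E'
from m2 import *
img,K,W=cam("wrist"); T=pose()
g=cv2.convertScaleAbs(img,alpha=1.0)
d,pts=discfit(img,K,W,(.518,.139))
b=-T[:2,2]; a0=np.arctan2(b[1],b[0])
for lim,sg in [(60,-1),(100,-1)]:
    pan=edgefit(img,K,W,(.5143,.14),.058,.08,sg,.005,lambda t:np.cos(t-a0)>np.cos(np.radians(lim))); print("pan",pan)
show(img,K,W,sys.argv[1],[(d,.05,.08,(0,0,255)),(d,.05,.102,(255,0,255)),(pan[0],.078,.122,(255,0,0)),(pan[0],.074,.122,(255,200,0)),(pan[0],.058,.08,(0,255,0))],pts,p0=(.49,.145))
print("disc-pan mm",(d-pan[0])*1000, "tool y,z to centre units",-(d-pan[0])@T[:2,1]/.025,-(d-pan[0])@T[:2,2]/.025)
E
python3 m3.py o5
```

```text
time: 8.35
ee_pos: [0.5195, 0.14, 0.1022]
eef_rot: [0.709, 0.106, 0.69, -0.097]
wrist_force: [3.5, 0.0, 5.8]
gripper_width: 0.0001
time: 8.45
ee_pos: [0.5187, 0.1401, 0.1022]
eef_rot: [0.71, 0.106, 0.69, -0.097]
wrist_force: [3.4, -0.1, 6.0]
gripper_width: 0.0003
disc [0.51785048 0.13920783] med res px 0.48604954083880847 64
pan (array([0.51412559, 0.13972747]), np.float64(0.0))
pan (array([0.51415441, 0.13975076]), np.float64(0.0002500000000000002))
disc-pan mm [ 3.69606965 -0.54292684] tool y,z to centre units -0.02116207283110558 -0.14786462129793593
```

View pics/o5.png

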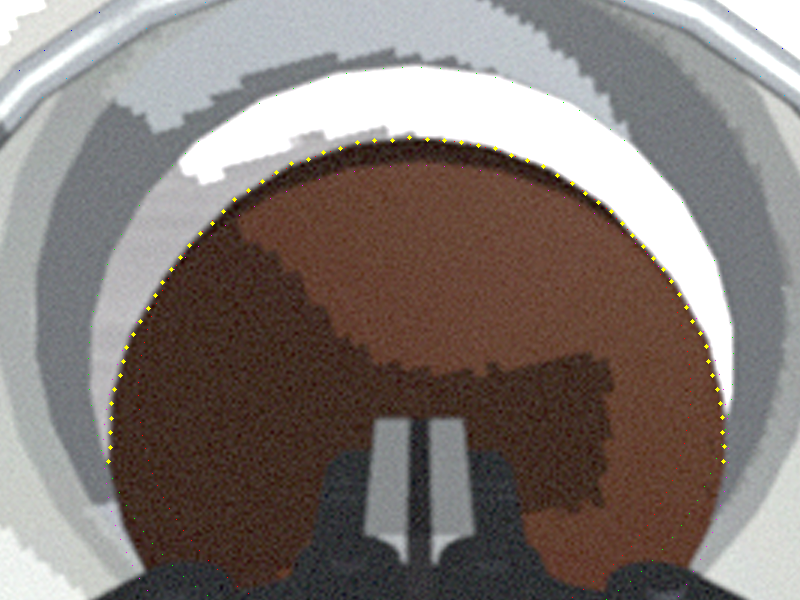

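The disc is 3.7 mm from centre. The near-side pan margin at (410,65)–(410,140) is still too wide, so I'll continue.

```bash
python3 -m crank '[[0.0145,-0.018,-0.07,0],[0.0145,-0.018,-0.07,0]]';python3 -m crank '[[0.0145,-0.015,-0.06,0]]'; python3 m3.py o6
```

```text
time: 8.7
ee_pos: [0.5164, 0.1405, 0.1022]
eef_rot: [0.711, 0.107, 0.689, -0.097]
wrist_force: [3.1, -0.4, 7.1]
gripper_width: 0.0
time: 8.8
ee_pos: [0.5156, 0.1407, 0.1022]
eef_rot: [0.711, 0.107, 0.688, -0.096]
wrist_force: [2.6, -1.4, 6.5]
gripper_width: -0.0002
disc [0.51484642 0.13976385] med res px 0.5112893995417844 64
pan (array([0.51407474, 0.13964247]), np.float64(0.0))
pan (array([0.5141296 , 0.13972497]), np.float64(0.0001250000000000001))
disc-pan mm [0.71682014 0.03887993] tool y,z to centre units -0.009641583069972919 -0.027029119035224106
```

```bash
python3 -m crank '[[0.0135,-0.012,-0.05,0]]'; python3 m3.py o7
```

```text
time: 8.95
ee_pos: [0.5149, 0.1409, 0.1022]
eef_rot: [0.712, 0.107, 0.687, -0.096]
wrist_force: [3.2, -0.7, 6.8]
gripper_width: 0.0001
disc [0.51416311 0.13992975] med res px 0.42267008833362707 64
pan (array([0.51408395, 0.13968692]), np.float64(0.0))
pan (array([0.51411269, 0.13971023]), np.float64(0.0002500000000000002))
disc-pan mm [0.05041906 0.21951835] tool y,z to centre units -0.008989842487986266 0.000569246505469311
```

View pics/o7.png

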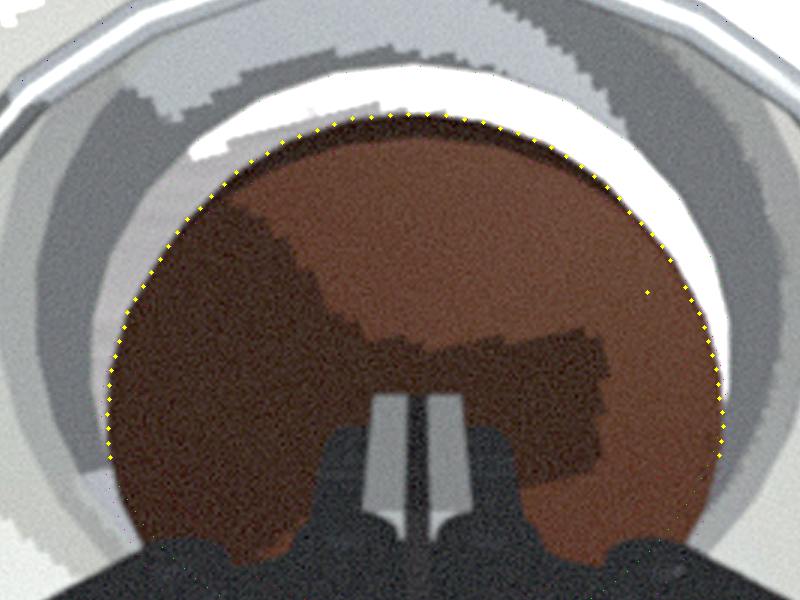

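Centred to within about 0.3 mm: the near margin in the picture at (410,65)–(410,115) matches the sides. I'll lift off.

```bash
python3 -m crank '[[-0.1,0,0.004,0],[-0.3,0,0,0],[-0.7,0,0,0],[-1,0,0,0],[-1,0,-0.3,0],[-1,0,-0.5,0],[-0.6,0,-0.3,0],[0,0,0,0],[0,0,0,0]]'; python3 m3.py o8; python3 -c "
from h import *
print(pose().round(4))"
```

```text
time: 9.9
ee_pos: [0.4813, 0.1474, 0.225]
eef_rot: [0.711, 0.107, 0.689, -0.096]
wrist_force: [-0.1, -0.5, -0.8]
gripper_width: 0.0003
disc [0.51441546 0.13982168] med res px 0.29144461402638 64
pan (array([0.51423769, 0.13988265]), np.float64(0.0))
pan (array([0.51421365, 0.13992136]), np.float64(0.0))
disc-pan mm [ 0.20180797 -0.09968144] tool y,z to centre units 0.0015252031486624083 -0.008870422364688954
[[ 0.0326  0.2845  0.9581  0.4814]
 [ 0.01    0.9585 -0.2849  0.1473]
 [-0.9994  0.0188  0.0284  0.2249]
 [ 0.      0.      0.      1.    ]]
```

View pics/o8.png

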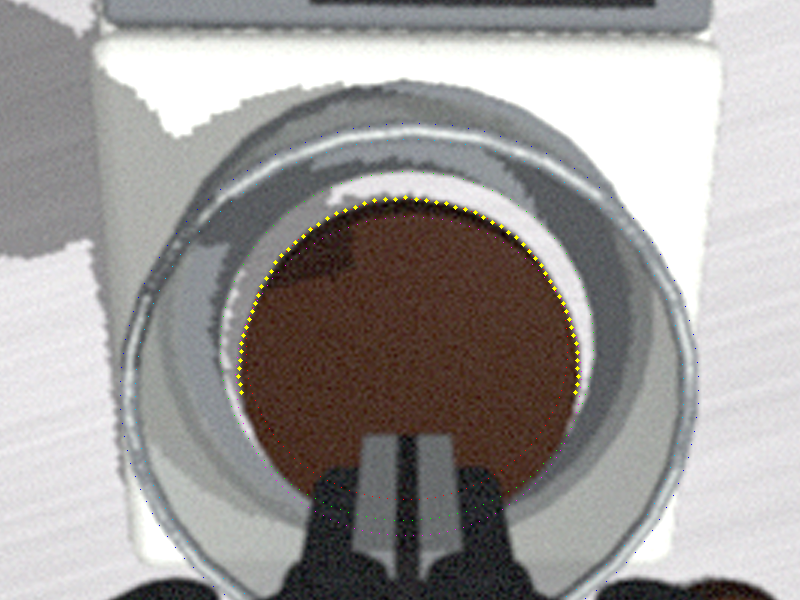

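The block is centred within 0.25 mm after lifting: the disc's yellow arc is concentric with the pan, about (240..580, 200..390). Now to the lid, with the gripper opened on the way.

```bash
python3 -m crank '[[-0.2,-0.9,0.27,0],[-0.1,-0.9,0.27,0],[0,-0.9,0.27,0],[0,-0.9,0.27,0],[0,-0.9,0.27,0],[0,-0.9,0.27,0],[0,-0.9,0.27,0],[0,-0.9,0.27,0],[0,-0.9,0.27,0],[0,-0.9,0.27,0]]' 0 40;  python3 -m crank '[[0,-0.9,0.27,0],[0,-0.4,0.1,0],[0,0,0,0],[0,0,0,0]]'; python3 - <<'E'
from h import *
img,K,W=cam("wrist"); cv2.imwrite("pics/l1.png",cv2.resize(img[:,:,::-1],(800,600)))
print(pose().round(4), arm.observe()["joint_pos"])
c=eyes.read_camera("wrist")["tool_from_camera"]
print("TCP proj",proj([[0,0,0]],K,c),proj([[-.0187,0,0]],K,c))
E
```

```text
time: 10.95
ee_pos: [0.4805, -0.096, 0.2218]
eef_rot: [0.706, 0.104, 0.694, -0.097]
wrist_force: [0.6, -0.3, -0.4]
gripper_width: 0.0854
time: 11.35
ee_pos: [0.479, -0.1341, 0.2185]
eef_rot: [0.704, 0.105, 0.695, -0.1]
wrist_force: [0.4, 0.3, 0.4]
gripper_width: 0.0854
[[ 0.0138  0.286   0.9581  0.479 ]
 [ 0.006   0.9582 -0.2861 -0.1339]
 [-0.9999  0.0097  0.0116  0.2186]
 [ 0.      0.      0.      1.    ]] [-0.05320604  0.33950273  0.26852263  1.96379067 -0.13033896  0.84139446
  1.56730688]
TCP proj [[256.71842844 252.65628136]] [[257.01038603 273.29062786]]
```

View pics/l1.png

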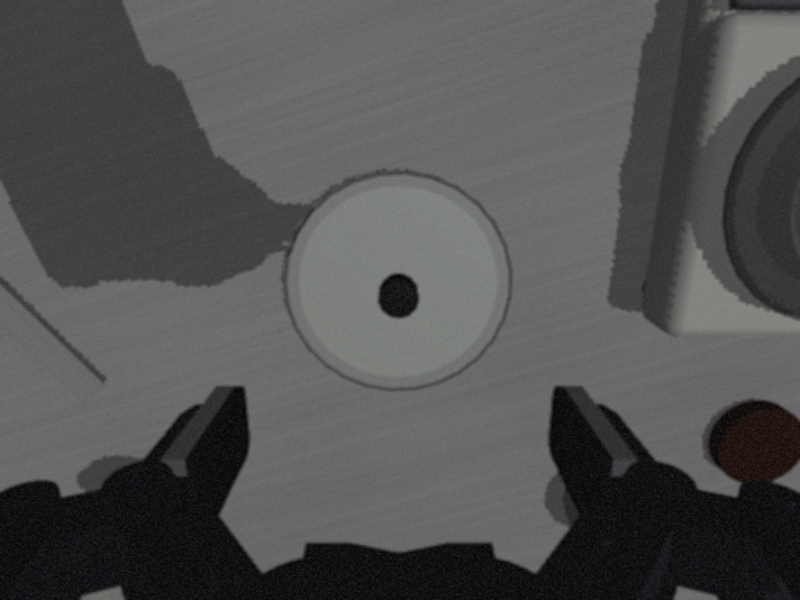

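The lid is fully in view: flange centre about (398,280), knob (398,296) in the 800x600 image. The knife is at the lower left and well clear.

```bash
python3 - <<'E'
from h import *
img,K,W=cam("wrist"); T=pose(); sm=img.astype(int).sum(2)
lid=blobfit(sm>330,(398*.64-30,270*.64),K,W,.009); print("bright",lid, np.percentile(sm[170:180,200:230],[5,50,95]))
c0=ray([[398*.64,280*.64]],K,W,.007)[0]
for s in (1,-1,0): print("flange",edgefit(img,K,W,c0,.082,.007,s,.006))
kn=blobfit(sm<120,(398*.64,296*.64),K,W,.037); print("knob",kn)
for s in (1,): print("knob e",edgefit(img,K,W,kn[:2],.014,.037,s,.006))
print("fingers gap mid px:",)
for c in [kn[:2]]: print((T[:3,:3].T@(np.array([*c,.027])-T[:3,3]))/.025)
E
```

```text
bright [ 0.50486978 -0.14052509  0.07693503] [368. 378. 389.]
flange (array([ 0.50563891, -0.14149703]), np.float64(0.0006000000000000033))
flange (array([ 0.507459  , -0.14165518]), np.float64(0.002700000000000008))
flange (array([ 0.50769091, -0.14200732]), np.float64(0.001799999999999996))
knob [ 0.50274226 -0.14025535  0.01306893]
knob e (array([ 0.50287171, -0.14037447]), np.float64(0.0006000000000000016))
fingers gap mid px:
[ 7.68657275 -0.06171612  0.8855653 ]
```

```bash
python3 -m crank '[[0.4,-0.03,0.4,0],[0.8,0,0.4,0],[0.8,0,0.2,0],[0.8,0,0,0],[0.8,0,0,0],[0.8,0,0,0],[0.7,0,0,0],[0.5,0,0,0],[0.2,0,0,0],[0,0,0,0]]'; python3 - <<'E'
from h import *
T=pose(); print(T.round(4), T[:3,:3].T@(np.array([.5055,-.1413,.010])-T[:3,3])/.025)
img,K,W=cam("wrist"); cv2.imwrite("pics/l2.png",cv2.resize(img[:,:,::-1],(800,600)))
E
```

```text
time: 12.5
ee_pos: [0.5122, -0.1363, 0.0635]
eef_rot: [0.706, 0.102, 0.695, -0.095]
wrist_force: [-0.2, 0.7, 1.0]
gripper_width: 0.0851
[[ 0.0169  0.2768  0.9608  0.5122]
 [ 0.0075  0.9609 -0.277  -0.1363]
 [-0.9998  0.0119  0.0141  0.0635]
 [ 0.      0.      0.      1.    ]] [ 2.13427141 -0.29299395 -0.23079234]
```

View pics/l2.png

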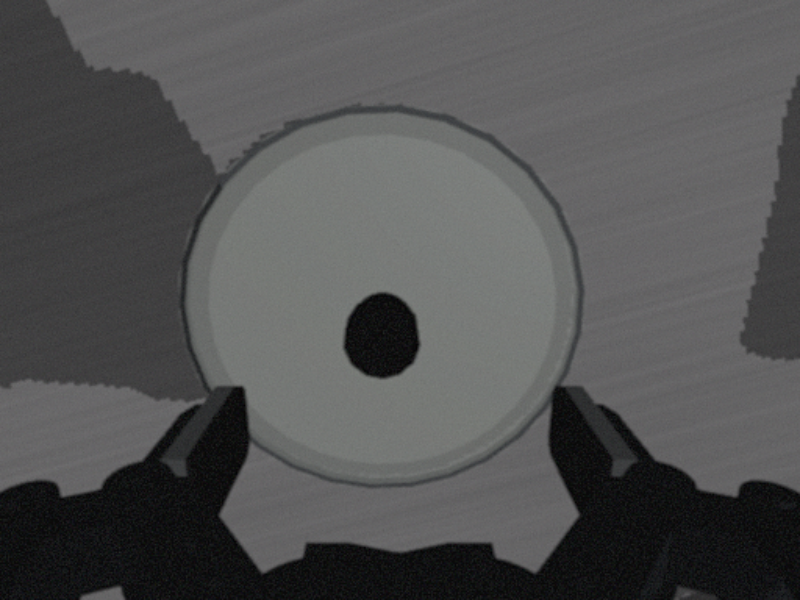

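The knob is at (382,335), a bit left of the finger midline (398). I'll remeasure.

```bash
python3 - <<'E'
from h import *
img,K,W=cam("wrist"); T=pose()
c0=(.5055,-.1413); b=-T[:2,2]; a0=np.arctan2(b[1],b[0])
for s in (1,-1): 
  f=edgefit(img,K,W,c0,.082,.009,s,.006,lambda t:np.cos(t-a0)>-.5); print("flange",f)
  f2=edgefit(img,K,W,c0,.082,.005,s,.006,lambda t:np.cos(t-a0)>-.5); print("flange",f2)
  print((T[:3,:3].T@(np.array([*f[0],.010])-T[:3,3]))/.025)
# knob top edge far/near
sm=img.astype(int).sum(2); print("knob",blobfit(sm<120,(244,214),K,W,.034))
E
```

```text
flange (array([ 0.50571887, -0.14143471]), np.float64(0.0006000000000000033))
flange (array([ 0.5053167 , -0.14132054]), np.float64(0.0006000000000000033))
[ 2.17133039 -0.29299985 -0.23763786]
flange (array([ 0.50885496, -0.14210653]), np.float64(0.0012000000000000066))
flange (array([ 0.50834011, -0.14199001]), np.float64(0.0006000000000000033))
[ 2.17339863 -0.28407571 -0.10967581]
knob [ 0.50327751 -0.14059335  0.01426725]
```

```bash
python3 -m crank '[[0.2,-0.15,-0.12,0],[0.4,-0.1,-0.1,0],[0.4,0,0,0],[0.4,0,0,0],[0.2,0,0,0],[0,0,0,0]]'; python3 - <<'E'
from h import *
T=pose(); print(T[:3,3], T[:3,:3].T@(np.array([.5055,-.1405,.010])-T[:3,3])/.025)
img,K,W=cam("wrist"); cv2.imwrite("pics/l3.png",cv2.resize(img[:,:,::-1],(800,600)))
E
```

```text
time: 13.2
ee_pos: [0.5065, -0.1413, 0.0222]
eef_rot: [0.707, 0.102, 0.693, -0.096]
wrist_force: [-0.8, -0.2, 0.1]
gripper_width: 0.0857
[ 0.50651948 -0.14130792  0.02222653] [ 0.48832117  0.01364272 -0.0569617 ]
```

View pics/l3.png

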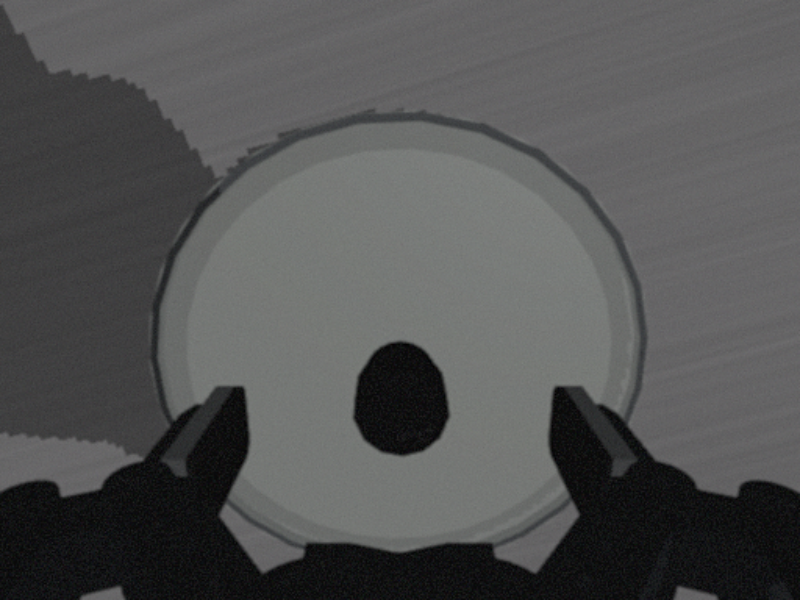

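The knob is at (400,398), centred between the pads. I'll lower a further 11 mm and close.

```bash
python3 -m crank '[[0.2,0,-0.03,0],[0.18,0,0,0],[0.04,0,0,0],[0,0,0,0],[0,0,0,0]]'; python3 -m crank '[[0,0,0,0],[0,0,0,0],[0,0,0,0],[0,0,0,0],[0,0,0,0],[0,0,0,0],[0,0,0,0],[0,0,0,0]]' 255 40
```

```text
time: 13.75
ee_pos: [0.5065, -0.141, 0.0117]
eef_rot: [0.707, 0.102, 0.693, -0.096]
wrist_force: [0.7, 0.4, 0.1]
gripper_width: 0.0854
time: 14.55
ee_pos: [0.5069, -0.141, 0.0123]
eef_rot: [0.708, 0.102, 0.692, -0.095]
wrist_force: [-0.3, 1.4, 0.2]
gripper_width: 0.0266
```

```bash
python3 -m crank '[[-0.1,0,0,0],[-0.3,0,0,0],[-0.6,0,0,0],[-0.8,0,0,0],[-0.8,0,0,0],[-0.8,0,0,0],[-0.8,0,0,0],[-0.8,0,0,0],[-0.5,0,0,0],[0,0,0,0]]'; python3 - <<'E'
from h import *
T=pose(); print(T.round(4))
img,K,W=cam("wrist"); cv2.imwrite("pics/g1.png",cv2.resize(img[:,:,::-1],(800,600)))
E
```

```text
time: 15.55
ee_pos: [0.5025, -0.142, 0.1589]
eef_rot: [0.708, 0.103, 0.692, -0.096]
wrist_force: [-0.2, -0.7, -2.7]
gripper_width: 0.0267
[[ 0.0227  0.2778  0.9604  0.5025]
 [ 0.0072  0.9606 -0.278  -0.142 ]
 [-0.9997  0.0132  0.0198  0.1589]
 [ 0.      0.      0.      1.    ]]
```

View pics/g1.png

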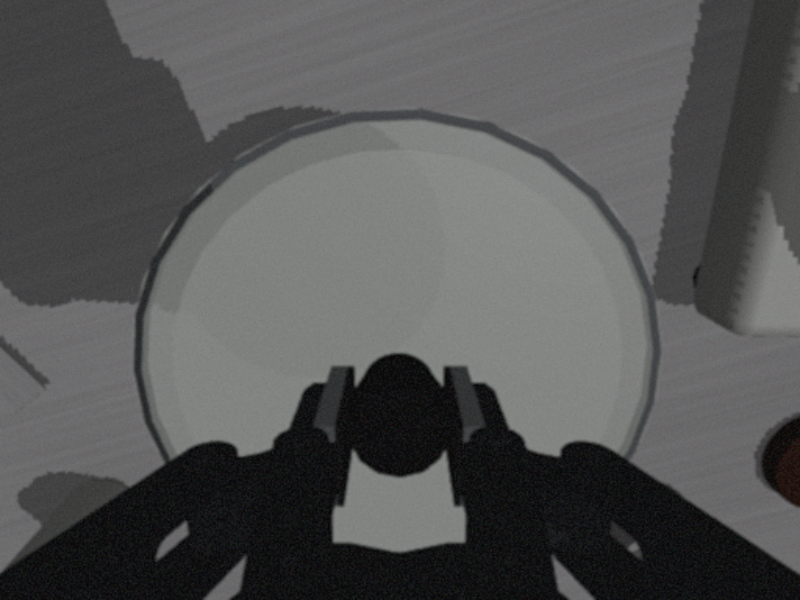

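The lid is held and looks level: flange arc from (137,340) over (400,113) to (657,350). Next I'll measure its centre in the tool frame.

```bash
cat > lid.py <<'E'
from h import *
import sys
def lidfit(name=None):
    img,K,W=cam("wrist"); T=pose()
    z=T[2,3]-.0033; b=-T[:2,2]; a0=np.arctan2(b[1],b[0])
    out=[]
    for s in (1,-1):
      for zz in (z,z-.004):
        f=edgefit(img,K,W,T[:2,3],.082,zz,s,.006,lambda t:np.cos(t-a0)>-.05)
        print(s,"lid tool mm",(T[:3,:3].T@(np.array([*f[0],zz])-T[:3,3])*1000).round(2),"world",f[0].round(4),"res",f[1].round(5))
if __name__=="__main__": lidfit()
E
python3 lid.py
```

```text
1 lid tool mm [ 3.28 -0.93 -0.61] world [ 0.5011 -0.1425] res 0.0003
1 lid tool mm [ 7.26 -1.2  -1.55] world [ 0.5002 -0.1425] res 0.0009
-1 lid tool mm [ 3.33 -0.77  2.45] world [ 0.5041 -0.1432] res 0.0006
-1 lid tool mm [ 7.32 -0.99  1.79] world [ 0.5034 -0.1432] res 0.0
```

```bash
python3 -m crank '[[-0.3,0.4,-0.1,0],[-0.3,0.8,-0.2,0],[-0.1,0.9,-0.22,0],[0,0.9,-0.22,0],[0,0.9,-0.22,0],[0,0.9,-0.22,0],[0,0.9,-0.22,0],[0,0.9,-0.22,0],[0,0.9,-0.22,0],[0,0.9,-0.22,0]]';  python3 -m crank '[[0,0.8,-0.2,0],[0,0.5,-0.1,0],[0,0.2,-0.05,0],[0,0,0,0],[0,0,0,0]]'; python3 - <<'E'
from h import *
T=pose(); print(T.round(4), T[:3,:3].T@(np.array([.5151,.1406,.15])-T[:3,3])/.025)
E
python3 lid.py
```

```text
time: 16.65
ee_pos: [0.5062, 0.0858, 0.1738]
eef_rot: [0.703, 0.103, 0.697, -0.097]
wrist_force: [0.4, -0.2, -1.8]
gripper_width: 0.0265
time: 17.15
ee_pos: [0.5062, 0.1298, 0.1728]
eef_rot: [0.702, 0.101, 0.698, -0.096]
wrist_force: [-0.3, -0.8, -1.1]
gripper_width: 0.0267
[[ 0.0063  0.2762  0.9611  0.5062]
 [ 0.0062  0.9611 -0.2763  0.1298]
 [-1.      0.0077  0.0044  0.1728]
 [ 0.      0.      0.      1.    ]] [0.91657833 0.5075384  0.21644086]
1 lid tool mm [ 3.29 -0.91 -1.06] world [0.505 0.129] res 0.0003
1 lid tool mm [ 7.28 -1.15 -2.14] world [0.5039 0.1291] res 0.0009
-1 lid tool mm [ 3.3  -0.85  2.  ] world [0.508  0.1282] res 0.0006
-1 lid tool mm [ 7.3  -1.03  1.33] world [0.5073 0.1283] res 0.0003
```

```bash
python3 -m crank '[[0.1,0.2,0.1,0],[0.2,0.2,0.08,0],[0.1,0.08,0.03,0],[0,0,0,0],[0,0,0,0]]'; python3 - <<'E'
from h import *
T=pose(); print(T.round(4), T[:3,:3].T@(np.array([.5151,.1406,.1293])-T[:3,3])/.025)
img,K,W=cam("scene"); cv2.imwrite("pics/p1s.png",cv2.resize(img[110:250,210:390][:,:,::-1],None,fx=4,fy=4,interpolation=cv2.INTER_CUBIC))
E
python3 lid.py
```

```text
time: 17.7
ee_pos: [0.5158, 0.1384, 0.1618]
eef_rot: [0.702, 0.102, 0.698, -0.098]
wrist_force: [-0.5, -0.1, -1.7]
gripper_width: 0.0264
[[ 0.0062  0.2797  0.9601  0.5158]
 [ 0.0055  0.9601 -0.2797  0.1384]
 [-1.      0.007   0.0044  0.1618]
 [ 0.      0.      0.      1.    ]] [ 1.30178308  0.06767161 -0.05707919]
1 lid tool mm [ 3.28 -1.3  -1.31] world [0.5142 0.1376] res 0.0003
1 lid tool mm [ 7.28 -1.56 -2.23] world [0.5132 0.1376] res 0.0009
-1 lid tool mm [ 3.3  -1.    2.09] world [0.5175 0.1369] res 0.0006
-1 lid tool mm [ 7.3  -1.19  1.46] world [0.5169 0.1369] res 0.0003
```

View pics/p1s.png

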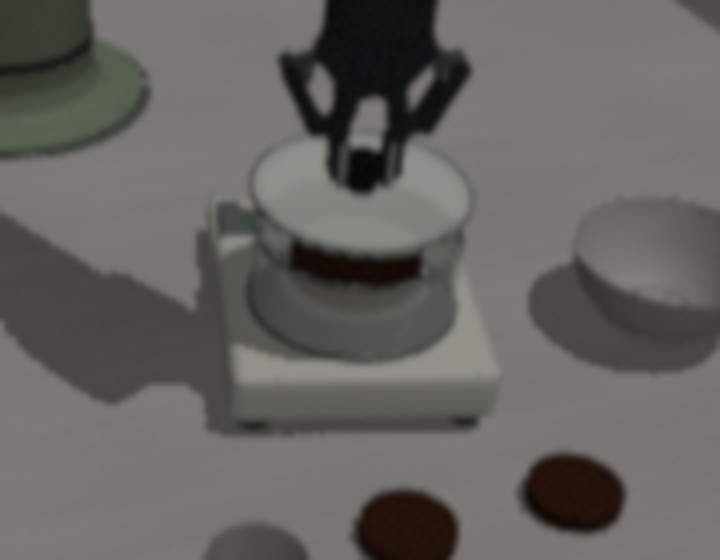

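```bash
python3 -m crank '[[0.15,0.04,-0.02,0],[0.25,0.04,-0.01,0],[0.25,0,0,0],[0.15,0,0,0],[0.05,0,0,0],[0,0,0,0]]'; python3 - <<'E'
from h import *
T=pose(); print(T[:3,3].round(4), T[:3,:3].T@(np.array([.5151,.1406,.1293])-T[:3,3])/.025)
E
python3 lid.py
```

```text
time: 18.4
ee_pos: [0.5154, 0.1407, 0.1387]
eef_rot: [0.702, 0.102, 0.698, -0.098]
wrist_force: [-0.4, 0.6, -1.6]
gripper_width: 0.0266
[0.5154 0.1407 0.1387] [ 0.37437689 -0.01164268 -0.01315969]
1 lid tool mm [ 3.28 -1.48 -1.47] world [0.5137 0.1398] res 0.0006
1 lid tool mm [ 7.28 -1.61 -2.38] world [0.5128 0.1399] res 0.0009
-1 lid tool mm [ 3.3  -1.07  2.11] world [0.5172 0.1392] res 0.0006
-1 lid tool mm [ 7.3  -1.23  1.46] world [0.5166 0.1392] res 0.0003
```

The lid's apparent centre (0.5137,0.1398) agrees with the pan/rim centre (0.5142,0.1399). I'll descend slowly while watching force.

```bash
python3 -m crank '[[0.02,0,0,0],[0.02,0,0,0],[0.02,0,0,0],[0.02,0,0,0],[0.02,0,0,0],[0.02,0,0,0],[0.02,0,0,0]]'; python3 -m crank '[[0.012,0,0,0],[0.012,0,0,0],[0.012,0,0,0],[0.012,0,0,0]]'
```

```text
time: 19.15
ee_pos: [0.5159, 0.1408, 0.1356]
eef_rot: [0.702, 0.102, 0.698, -0.097]
wrist_force: [0.1, -0.9, -0.7]
gripper_width: 0.0265
time: 19.55
ee_pos: [0.5159, 0.1408, 0.1343]
eef_rot: [0.702, 0.102, 0.698, -0.097]
wrist_force: [-0.6, -0.1, -0.9]
gripper_width: 0.0266
```

```bash
python3 -m crank '[[0.012,0,-0.015,0],[0.012,0,-0.015,0],[0.012,0,0,0]]';python3 -m crank '[[0.012,0,0,0],[0.012,0,0,0],[0.012,0,0,0]]';python3 -m crank '[[0.012,0,0,0],[0.012,0,0,0]]'
```

```text
time: 19.85
ee_pos: [0.5151, 0.1411, 0.1333]
eef_rot: [0.702, 0.102, 0.698, -0.097]
wrist_force: [0.1, 0.4, -2.0]
gripper_width: 0.0265
time: 20.15
ee_pos: [0.5151, 0.1411, 0.1324]
eef_rot: [0.702, 0.102, 0.698, -0.097]
wrist_force: [-0.1, -0.4, -1.9]
gripper_width: 0.0262
time: 20.35
ee_pos: [0.5151, 0.1411, 0.1317]
eef_rot: [0.702, 0.102, 0.698, -0.097]
wrist_force: [-0.4, -0.2, -1.9]
gripper_width: 0.0265
```

```bash
python3 -m crank '[[0.01,0,0,0],[0.01,0,0,0]]';python3 -m crank '[[0.01,0,0,0],[0.01,0,0,0]]';python3 -m crank '[[0.01,0,0,0]]'
```

```text
time: 20.55
ee_pos: [0.5151, 0.1411, 0.1312]
eef_rot: [0.702, 0.102, 0.698, -0.097]
wrist_force: [0.3, 0.1, -1.7]
gripper_width: 0.0268
time: 20.75
ee_pos: [0.5151, 0.1411, 0.1306]
eef_rot: [0.702, 0.102, 0.698, -0.097]
wrist_force: [0.2, -0.9, -1.9]
gripper_width: 0.0265
time: 20.85
ee_pos: [0.5151, 0.1411, 0.1303]
eef_rot: [0.702, 0.102, 0.698, -0.097]
wrist_force: [-0.5, 0.2, -0.8]
gripper_width: 0.0268
```

```bash
python3 -m crank '[[0.01,0,0,0]]';python3 -m crank '[[0.01,0,0,0]]';python3 -m crank '[[0.01,0,0,0]]'
```

```text
time: 20.95
ee_pos: [0.5151, 0.1411, 0.1301]
eef_rot: [0.702, 0.102, 0.698, -0.097]
wrist_force: [-0.7, 0.2, -1.0]
gripper_width: 0.027
time: 21.05
ee_pos: [0.5151, 0.1411, 0.1298]
eef_rot: [0.702, 0.102, 0.698, -0.097]
wrist_force: [-0.8, -0.6, -0.1]
gripper_width: 0.0267
time: 21.15
ee_pos: [0.5151, 0.1411, 0.1296]
eef_rot: [0.702, 0.102, 0.698, -0.097]
wrist_force: [-0.9, -0.6, 0.6]
gripper_width: 0.0263
```

```bash
python3 -m crank '[[0.01,0,0,0]]';python3 -m crank '[[0.01,0,0,0]]';python3 -m crank '[[0.01,0,0,0]]'
```

```text
time: 21.25
ee_pos: [0.5151, 0.1411, 0.1294]
eef_rot: [0.702, 0.102, 0.698, -0.097]
wrist_force: [-0.8, 0.2, 1.4]
gripper_width: 0.0268
time: 21.35
ee_pos: [0.5151, 0.1411, 0.1293]
eef_rot: [0.702, 0.102, 0.698, -0.097]
wrist_force: [-3.4, 0.1, 7.7]
gripper_width: 0.0264
time: 21.45
ee_pos: [0.5151, 0.1411, 0.1293]
eef_rot: [0.702, 0.102, 0.698, -0.097]
wrist_force: [-3.7, 0.2, 8.2]
gripper_width: 0.0266
```

It stopped at TCP z = 0.1293, exactly the seated height predicted, with 8 N. I'll relax and release, opening partway then fully.

```bash
python3 -m crank '[[0,0,0,0],[0,0,0,0]]'; python3 -m crank '[[0,0,0,0],[0,0,0,0],[0,0,0,0],[0,0,0,0],[0,0,0,0],[0,0,0,0]]' 0; python3 -m crank '[[-0.1,0,0,0],[-0.4,0,0,0],[-0.8,0,0,0],[-0.9,0,0,0],[-0.9,0,0,0],[-0.9,0,0,0],[-0.9,0,-0.3,0],[-0.5,0,-0.3,0],[0,0,0,0],[0,0,0,0]]'; python3 - <<'E'
from h import *
img,K,W=cam("wrist"); cv2.imwrite("pics/f1.png",cv2.resize(img[:,:,::-1],(800,600)))
T=pose();b=-T[:2,2]; a0=np.arctan2(b[1],b[0])
for z in(.126,):
  for s in (1,-1): print(edgefit(img,K,W,(.514,.14),.082,z,s,.006,lambda t:np.cos(t-a0)>-.3))
img,K,W=cam("scene"); cv2.imwrite("pics/f1s.png",cv2.resize(img[110:250,210:390][:,:,::-1],None,fx=4,fy=4,interpolation=cv2.INTER_CUBIC))
img,K,W=cam("top"); cv2.imwrite("pics/f1t.png",cv2.resize(img[130:310,60:320][:,:,::-1],None,fx=3,fy=3,interpolation=cv2.INTER_CUBIC))
E
```

```text
time: 21.65
ee_pos: [0.5151, 0.1411, 0.1294]
eef_rot: [0.702, 0.103, 0.698, -0.097]
wrist_force: [-0.8, 0.2, -0.1]
gripper_width: 0.0268
time: 22.25
ee_pos: [0.5154, 0.1412, 0.1293]
eef_rot: [0.702, 0.103, 0.698, -0.097]
wrist_force: [0.1, 0.4, -0.2]
gripper_width: 0.0854
time: 23.25
ee_pos: [0.4989, 0.1441, 0.2741]
eef_rot: [0.703, 0.103, 0.697, -0.097]
wrist_force: [0.6, -0.1, -0.4]
gripper_width: 0.0851
(array([0.51369678, 0.14018957]), np.float64(0.0006000000000000033))
(array([0.51751154, 0.13954982]), np.float64(0.000899999999999998))
```

View pics/f1.png

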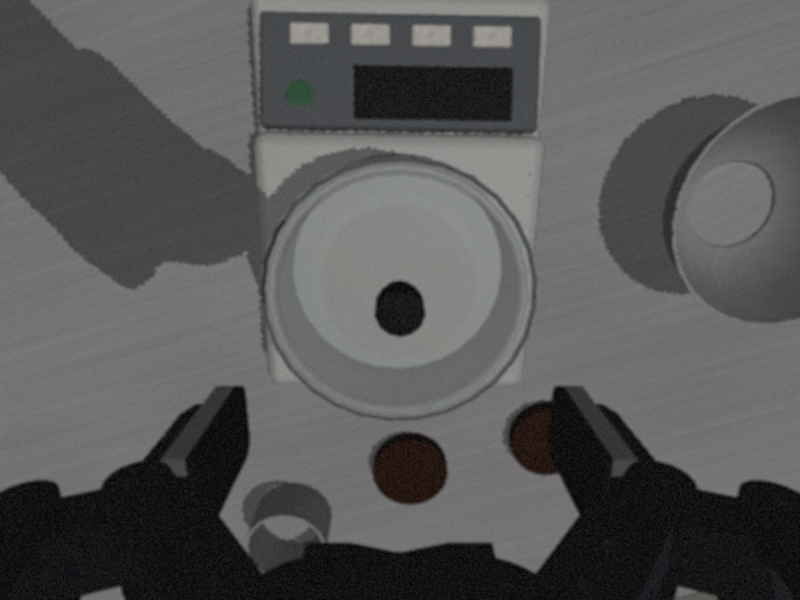

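View pics/f1s.png

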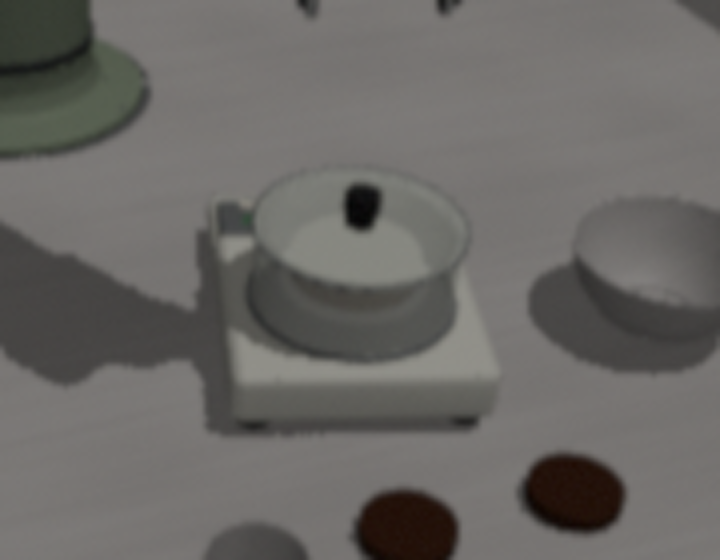

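The wrist view shows the lid concentric on the shield (flange arc centre about (400,287), knob (400,308)). The block is hard to see through the pale lid, so I'll enhance the contrast.

```bash
python3 - <<'E'
import cv2,numpy as np
i=cv2.imread("pics/f1.png")[150:430,250:550]
i=cv2.GaussianBlur(i,(5,5),0).astype(float)
o=np.clip((i-110)*255/(170-110),0,255).astype(np.uint8)
a=cv2.resize(o,None,fx=1.3,fy=1.3)
s=cv2.imread("pics/f1s.png")[150:370,220:500].astype(float); b=cv2.resize(np.clip((s-70)*2.2,0,255).astype(np.uint8),(400,a.shape[0]))
cv2.imwrite("pics/f2.png",np.hstack([a,b]))
E
```

```text
(no output)
```

View pics/f2.png

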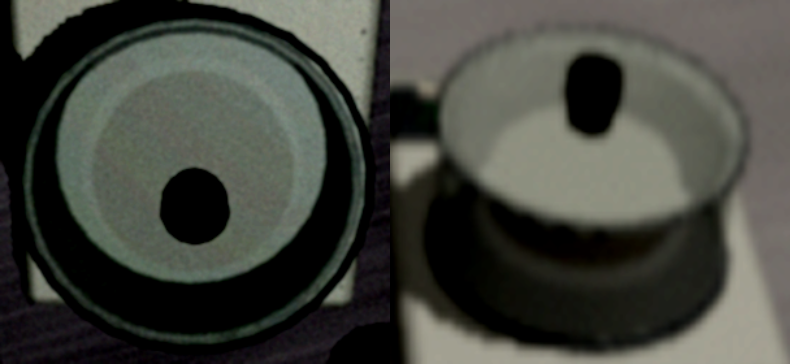

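View pics/f1t.png

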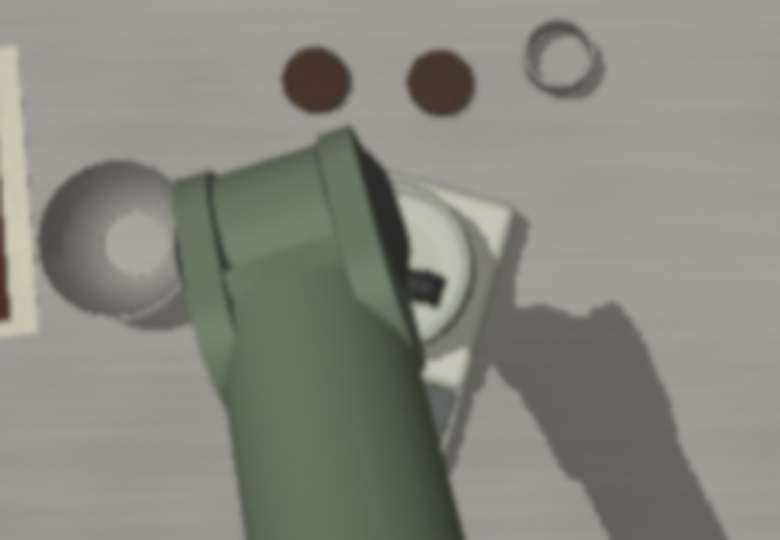

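The enhanced view shows the block faintly through the lid (92–295 px wide), centred under the knob. The lid is level and even on the shield, and nothing else has moved. I'll hand it in.

```bash
python3 -c "
from plant import workorder
print(workorder.job_done())"
```

```text
the job is handed in; nothing more can be done
None
```

I slid the block to the centre of the pan and then seated the lid on the shield. The job was handed in at about 23 s of the 70 s, with the gripper open and clear. The system gave no verdict.

- **Block:** I pressed on it with shut fingers. Readings were mostly 5–7.5 N while dragging, with a peak of 10 N just after touchdown, under the 12 N limit. I moved it about 18.7 mm without lifting. After I raised the fingers, the wrist camera put it within about 0.25 mm of the pan's centre.
- **Lid:** I gripped the knob and lowered the lid slowly. It met no resistance until it seated, when the tool was at 0.1293 m, exactly the height expected for fully seated. The highest force read was about 8 N, against a limit of 25 N. After release, the fitted lid centre was within about 0.6 mm of the pan's axis, and the lid looks level.
- **Checks that disagreed:** The top and wrist cameras differed by about 3 mm on the absolute position of the shield, so I relied on the wrist camera for all relative alignment. With the lid on, the block shows only faintly through it. That last view shows it centred by eye, but I couldn't measure it precisely.
- **Other objects:** I touched nothing else, and the objects visible in the last pictures look unmoved. The knife and bottle were outside those final crops.

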